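Slide the laundry tray under the wire shelf

ROBOT

A 6-joint arm with a two-finger parallel gripper is mounted at the origin on the work surface. World frame = base frame: x ahead of the robot, y to its left, z up, the work surface at z = 0. Lengths are in m, angles in rad, forces in N, time in s.
With the tool pointing down it reaches from about 0.375 to 0.975 m from the base axis. Payload 3.8 kg.
Tool frame: the origin (TCP) lies midway between the tips of the shut fingers; the grasp point (between the pads) lies 19 mm behind it; z points along the fingers, y is the line along which they close (so a half turn about z gives the same grasp; the last joint's range is limited). The gripper opens to 88 mm and grips with 3 to 60 N. Pads are 18 mm wide; open, the fingers measure 123 mm over their backs; the gripper's body (75 mm by 187 mm) begins 45 mm behind the grasp point.
Start: joints at [-1.226, 0.264, 1.604, -0, 1.274, -0.037], TCP at [0.251, -0.626, 0.239] pointing down, gripper open.
Joint ranges: [-2.63, 2.63], [-0.94, 2.18], [0.31, 2.57], [-1.31, 4.45], [0, 2.66], [-2.55, 2.55]. Speed limits (rad/s): [2.57, 2.57, 3.14, 3.14, 3.14, 3.14].

INTERFACE

Orientations are given as a rotation vector (axis times angle).
In Python, from cell import manip, inverse_kinematics, cams, order gives the robot as it stands. Calls block until the motion is done:
- manip.move_pose(position, orientation): joint-space move of the TCP to a pose.
- manip.move_linear(position, rate=0.15, rot=None): straight line of the TCP; rot=None keeps the orientation; rate is the mean speed in m/s.
- manip.set_joints(angles): joint-space move.
- manip.set_gripper(opening, force=None): finger opening in m; force is the grip in N (None keeps the last); returns when the fingers have stopped.
- manip.dwell(seconds).
- inverse_kinematics(position, orientation): joint angles nearest the present ones, or None.
- manip.state(): the state.
- cams.capture(name): name is "scene" or "top"; returns a dict with "image" (420x560x3 uint8, blue, green, red), "z_map" (420x560 float32, m along the optical axis (not along the pixel's ray), 0 where there is no reading), "intrinsics" (3x3 intrinsics, pixels), "k1" (the pictures are not rectified: a ray, as slopes to the right and down, at radius r is drawn at 1 + k1 r^2 times it, then the intrinsics apply), "position" and "orientation" of the camera in the world. Camera axes: x right, y down, z forward; pixel columns grow to the right and rows downward; lengths in m; the calibration is good to about 2 mm. A picture is of the moment at which its call begins.
A pose or a line that the arm cannot do raises manip.IKError and nothing moves.
- order.close_job(): hands the job in; it is judged then, once.
The state is a dict: "clock": time; "joint_pos": joint angles; "joint_velocities": joint speeds; "tau": joint torques, N m; "tool_pos": TCP position; "tcp_rot": TCP orientation; "contact_force": force on the tool from outside, world axes, zero at the start; "moment": the same for the moment, N m; "gripper_width": finger opening in m; "grasp_force": force on a finger pad.
Only numpy, scipy, OpenCV 4.12 (cv2) and the standard library are available. Lean on these libraries where they do the work, as an engineer would, in place of code of your own. Each camera call takes 0.05 s, during which the arm holds its last target. There are 200 camera calls.

TASK

On the laundry-room worktop, slide the low white tray, with the tin and the brush in it, under the small wire shelf until its near side is flush with the shelf's front edge and it sits square. Tray and contents must not touch the underside of the shelf, the tin must stay standing and both things must stay in the tray. Do not bang into the shelf, leave the jar on it and the two bottles beside it where they stand, then let go of the tray.

Things in the scene. Friction and masses are not known exactly. Their poses are not given: they have to be found in the camera images.
- rack: Fixed wire shelf, 130 deep (x), 220 wide (y), 74 mm high. Origin: centre of its footprint on the worktop; x points from the open front inwards, z up. 8 mm legs at x +/-61, y +/-106 mm: opening 204 wide, 66 mm high. An 8 mm bar at z = 20 mm between the rear legs (near face x = 57 mm) stops the tray with its front 4 mm behind the shelf's front edge. 6 mm side rails at z = 20 mm.
- deck: The top of that shelf, part of it: a front and a rear 8 mm bar (at x = -61 and +61 mm) and nine 6 mm wires running along x between them. Underside 66 mm, top 74 mm above the worktop. Same origin and axes as the rack.
- shelf_front (a point): Middle of the shelf's front edge, at rack x = -65 mm, y = 0, 70 mm above the worktop; axes as the rack.
- tray: Loose open tray of white plastic, slot pattern, standing askew on the worktop in front of the shelf's opening: 118 deep (its x), 150 wide (its y), 40 mm high, walls and floor 4 mm thick, about 0.25 kg. Origin at the centre of its underside; x points from its near to its far side, roughly as the rack's x.
- tray_front (a point): Middle of the outer face of the tray's near (-x) wall, 20 mm above its underside; axes as the tray.
- tin: Loose round metal tin standing in the left half of the tray: 52 mm in diameter, 44 mm high (its top 48 mm above the worktop), 0.09 kg. Origin at the centre of its underside, z along its axis.
- brush: Loose wooden scrubbing brush lying bristles down in the right half of the tray: 75 x 32 x 28 mm, 0.06 kg. Origin at the centre of its underside.
- spray: Loose white spray bottle with a trigger head, beside the shelf: 72 mm in diameter, 203 mm high. Its head reaches 63 mm to its -x side. Origin at the centre of its underside. To be left alone.
- stain: Loose green flask with a red cap, on the other side of the shelf: 52 mm in diameter, 130 mm high. Origin at the centre of its underside. To be left alone.
- jar: Loose small glass jar with a metal lid standing on top of the shelf, towards the rear: 48 mm in diameter, 55 mm high. Origin at the centre of its underside. To be left alone.
Mind the look-alikes: they are no part of the job. Several things look just like the brush: the one meant starts farthest to the robot's right.

How it is judged:
At the end, for the whole second after the job is handed in: The tray rests flat under the shelf, between its legs, the middle of its near side at most 7 mm in front of and 12 mm behind the shelf's front edge, square within 0.09 rad. The tin stands upright on the tray floor (within 0.15 rad); the brush is in the tray (x of tray_front in the frame of shelf_front between -0.007 and 0.012 m and y of tray in the frame of rack between -0.03 and 0.03 m and angle between the x axis of tray and the x axis of rack, either way round below 0.09 rad and height (world z) of tray below 0.004 m and angle between tray's own z axis and vertical below 0.04 rad and angle between tin's own z axis and vertical below 0.15 rad and x of tin in the frame of tray between -0.055 and 0.055 m and y of tin in the frame of tray between -0.071 and 0.071 m and z of tin in the frame of tray below 0.01 m and x of brush in the frame of tray between -0.055 and 0.055 m and y of brush in the frame of tray between -0.071 and 0.071 m and height (world z) of brush below 0.04 m and linear speed of tray below 0.01 m/s and linear speed of tin below 0.02 m/s); the robot touches nothing.
It fails at once if the tray or its contents press against the top of the shelf (contact force between any of tray, tin, brush and deck above 1 N).
It fails at once if the robot bangs into the shelf (over 15 N) (contact force between any of the arm, the fingers and rack above 15 N).
It fails at once if the tin falls over (angle between tin's own z axis and vertical above 0.6 rad).
It fails at once if the jar or a bottle is moved by more than 20 mm (distance of any of jar, spray, stain from where it was at the start of the episode above 0.02 m).
It also fails if it takes over 50 s, if anything falls off the work surface, if the arm or the gripper's body presses on something with over 40 N, if the wrist force passes 120 N, or if a joint passes its speed limit or range.

## Working session

There is one attempt and no reset: what is moved stays moved. The work goes in short steps, each a Python script; the robot and the scene stay as the last script left them, time stands still between calls to the robot, and variables do not carry over. Pictures are saved under pics/ and viewed, at most 10 in all, crops included, and the job is handed in when it is done.

```bash
ls; mkdir -p pics
cat > h.py <<'E'
import numpy as np, cv2
from scipy.spatial.transform import Rotation as R
from cell import manip, inverse_kinematics, cams, order
def cloud(c):
    K=np.array(c["intrinsics"]);z=c["z_map"];h,w=z.shape
    u,v=np.meshgrid(np.arange(w),np.arange(h))
    p=np.stack([u,v],-1).reshape(-1,1,2).astype(np.float64)
    n=cv2.undistortPoints(p,K,np.array([c["k1"],0,0,0.])).reshape(h,w,2)
    P=np.dstack([n*z[...,None],z])
    o=np.array(c["orientation"]);M=o if o.shape==(3,3) else R.from_rotvec(o).as_matrix()
    W=P@M.T+np.array(c["position"]);W[z<=0]=np.nan
    return W
E
python3 - <<'E'
from h import *
for n in ("scene","top"):
    c=cams.capture(n);cv2.imwrite(f"pics/{n}0.png",c["image"]);np.savez(f"{n}0.npz",W=cloud(c),im=c["image"])
    print(n,c["position"],c["orientation"],c["k1"],c["intrinsics"])
print(manip.state())
E
```

```text
pics
scene [ 1.13785703 -0.1548505   0.6322653 ] [-1.95715228 -1.35543264  0.6380126 ] -0.13262456281803137 [[435.36554492   0.         276.74431708]
 [  0.         435.36554492 208.65032006]
 [  0.           0.           1.        ]]
top [0.41810899 0.02881671 0.97882914] [-2.10920615  2.15030946 -0.18246506] 0.025240928943988026 [[431.66566908   0.         277.08810843]
 [  0.         431.66566908 204.56695248]
 [  0.           0.           1.        ]]
{'clock': 0.1, 'joint_pos': array([-1.22590064e+00,  2.64682702e-01,  1.60520154e+00, -3.43435541e-05,
        1.27369523e+00, -3.68693009e-02]), 'joint_velocities': array([-0.00124171, -0.00164966, -0.00356205, -0.00055592,  0.0001021 ,
       -0.00152549]), 'tau': array([ 3.13570572e-04, -5.03620863e+01, -3.58070040e+01,  7.31294858e-02,
        2.33060354e-02, -4.24206667e-05]), 'tool_pos': array([ 0.25127316, -0.62581479,  0.23752859]), 'tcp_rot': array([-3.08260674e+00, -5.95684028e-01,  5.29387483e-04]), 'contact_force': array([ 0.29450689, -1.01668878, -1.1106984 ]), 'moment': array([-0.00432031,  0.04688733, -0.07745672]), 'grasp_force': 0.0, 'gripper_width': 0.08781420744328906}
```

View pics/scene0.png

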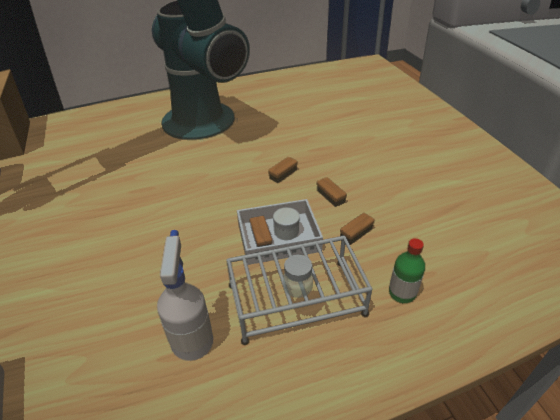

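View pics/top0.png

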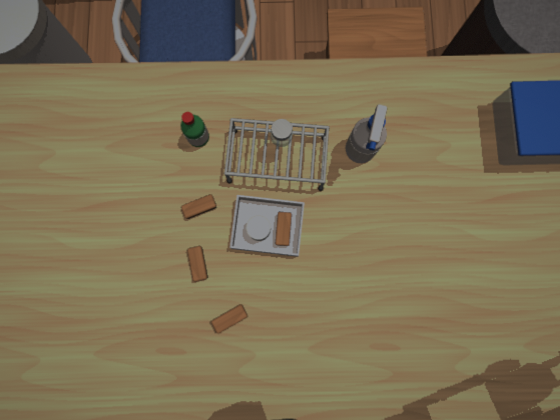

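The four brush look-alikes in the top picture are at pixels (198,207), (197,263), (229,319) and (283,228). The one at (283,228) is farthest right, which is the robot's right (-y), and it lies in the tray, so it fits the description. The tray spans about (231–303, 197–257), the tin is at (258,227), the rack at (225–328, 120–190), the spray at (366,137) and the stain flask at (194,128). Next I'll measure the poses and make the confirming crop.

```bash
cat > m.py <<'E'
from h import *
def rect(P,z0,z1,box):
    m=(P[...,2]>z0)&(P[...,2]<z1)&(P[...,0]>box[0])&(P[...,0]<box[1])&(P[...,1]>box[2])&(P[...,1]<box[3])
    q=P[m]; (c,s,a)=cv2.minAreaRect(q[:,:2].astype(np.float32)); return q,np.round(c,4),np.round(s,4),round(a,2)
E
python3 - <<'E'
from m import *
d=np.load("top0.npz");W=d["W"]
for u,v in [(232,125),(328,128),(225,182),(322,187),(231,249),(303,200),(258,227),(283,228),(366,137),(194,128),(282,130),(270,290)]: print((u,v),W[v,u].round(4))
for n in ("top","scene"):
    W=np.load(n+"0.npz")["W"]
    q,c,s,a=rect(W,.06,.085,(.46,.72,-.1,.17));print(n,"rack",c,s,a,len(q), np.median(q[:,2]))
    q,c,s,a=rect(W,.03,.046,(.28,.475,-.05,.16));print(n,"tray",c,s,a,len(q),np.median(q[:,2]))
c=cv2.resize(d["im"][100:340,170:400],None,fx=3.4,fy=2.5*1,interpolation=2)
c=cv2.resize(d["im"][100:340,170:400],None,fx=2.5,fy=2.5,interpolation=2)
cv2.imwrite("pics/crop.png",c)
E
```

```text
(232, 125) [0.7557 0.125  0.0743]
(328, 128) [ 0.7448 -0.0855  0.0734]
(225, 182) [ 0.6455  0.1497 -0.0022]
(322, 187) [ 0.6228 -0.0725  0.0269]
(231, 249) [0.4893 0.1353 0.0018]
(303, 200) [ 0.5986 -0.0304  0.0014]
(258, 227) [0.5324 0.0717 0.0476]
(283, 228) [0.5305 0.0174 0.0365]
(366, 137) [ 0.7023 -0.1546  0.1335]
(194, 128) [0.7417 0.2037 0.0979]
(282, 130) [0.7226 0.0163 0.1285]
(270, 290) [0.397  0.0488 0.0035]
top rack [0.682  0.0294] [0.2192 0.0987] 84.17 1251 0.07462861802906173
top tray [0.3939 0.072 ] [0.0394 0.2331] 41.69 165 0.031041468393208094
scene rack [0.6815 0.0295] [0.2198 0.0955] 84.97 1445 0.07211026048919189
scene tray [ 0.4733 -0.0037] [0.0033 0.0191] 1.05 8 0.038146957532666836
```

View pics/crop.png

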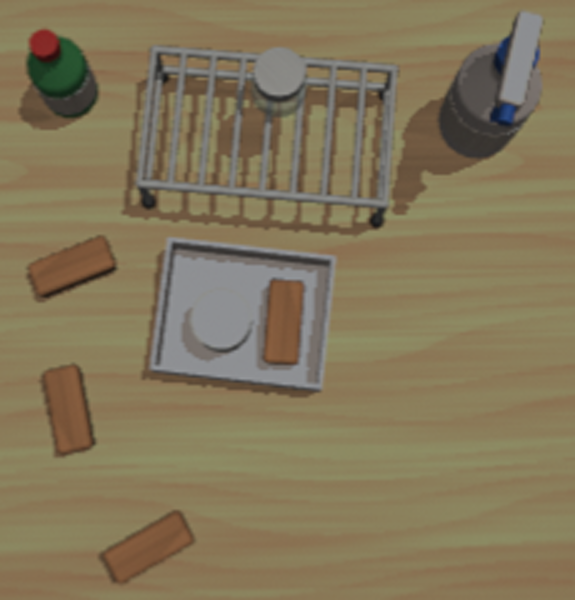

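The crop confirms it: the brush lying in the tray, at crop (283,320), is the rightmost, and the other three lie loose to the left. I'll refine the rack and tray poses now.

```bash
cat >> m.py <<'E'
def trayrect(W,im,box):
    # white rim pixels of tray, z 25..46mm
    return rect(W,.025,.046,box)
def show(name,W):
    for n,z0,z1,b in (("rack",.06,.085,(.58,.80,-.12,.20)),("tray",.025,.046,(.44,.625,-.06,.16))):
        q,c,s,a=rect(W,z0,z1,b); print(name,n,c,s,a,len(q))
E
python3 - <<'E'
from m import *
for n in ("top","scene"):
    d=np.load(n+"0.npz");W=d["W"];show(n,W)
    for l,b in (("spray",(.64,.8,-.25,-.1)),("stain",(.66,.82,.17,.26)),("jar",(.68,.78,-.03,.06))):
        q,c,s,a=rect(W,.09 if l!="jar" else .1,.25,b);print(l,c,s,len(q),q.min(0).round(3),q.max(0).round(3))
    q,c,s,a=rect(W,.046,.058,(.48,.59,.03,.12));print("tin",c,s)
    if n=="top":
        m=(W[...,2]>.025)&(W[...,2]<.046);im=d["im"];hs=cv2.cvtColor(im,cv2.COLOR_BGR2HSV)
        m&=hs[...,1]<60
        b=(W[...,0]>.44)&(W[...,0]<.625)&(W[...,1]>-.06)&(W[...,1]<.16)&m
        r=cv2.minAreaRect(W[b][:,:2].astype(np.float32));print("white",r,cv2.boxPoints(r).round(4).tolist())
E
```

```text
top rack [0.7011 0.0614] [0.2881 0.13  ] 83.84 1917
top tray [0.5387 0.0514] [0.1501 0.1188] 82.28 1107
spray [ 0.7078 -0.1578] [0.0697 0.0863] 1159 [ 0.656 -0.202  0.09 ] [ 0.754 -0.132  0.208]
stain [0.7496 0.2104] [0.0343 0.0414] 311 [0.733 0.192 0.09 ] [0.771 0.233 0.134]
jar [0.7252 0.017 ] [0.0447 0.0429] 435 [ 0.704 -0.005  0.1  ] [0.747 0.039 0.136]
tin [0.5323 0.0705] [0.0515 0.0507]
white ((0.5386571884155273, 0.051389992237091064), (0.15013495087623596, 0.11884862184524536), 82.275146484375) [[0.46970000863075256, -0.014999999664723873], [0.5874999761581421, -0.03099999949336052], [0.6075999736785889, 0.11779999732971191], [0.48989999294281006, 0.13379999995231628]]
scene rack [0.7043 0.0618] [0.2893 0.1325] 84.41 3033
scene tray [0.5407 0.0514] [0.1508 0.1226] 82.09 1713
spray [ 0.7139 -0.1588] [0.0693 0.0955] 2829 [ 0.658 -0.203  0.09 ] [ 0.757 -0.132  0.204]
stain [0.7609 0.2095] [0.0378 0.0313] 496 [0.741 0.191 0.09 ] [0.777 0.231 0.131]
jar [0.7288 0.0169] [0.0436 0.0442] 795 [ 0.707 -0.005  0.1  ] [0.753 0.039 0.131]
tin [0.5347 0.0704] [0.0501 0.0532]
```

Run:
```python
from m import *
for n in ("top","scene"):
    W=np.load(n+"0.npz")["W"]
    q,c,s,a=rect(W,.064,.085,(.58,.80,-.12,.165));print(n,c,s,a)
    th=np.radians(a-90);M=np.array([[np.cos(th),-np.sin(th)],[np.sin(th),np.cos(th)]])
    t={"top":[.5387,.0514],"scene":[.5407,.0514]}[n]
    print("tray in rack",(np.array(t)-c)@M)
    l=(q[:,:2]-c)@M; f=q[(abs(l[:,0]+s[1]/2-.004)<.007)]; 
    p=np.polyfit(f[:,1],f[:,0],1);print("front bar yaw deg",-np.degrees(np.arctan(p[0])))
```

```text
top [0.6974 0.0273] [0.2195 0.13  ] 83.84
tray in rack [-0.16036974  0.0069315 ]
front bar yaw deg -6.028002823639075
scene [0.7006 0.0272] [0.2198 0.1321] 84.23
tray in rack [-0.16152282  0.00800179]
front bar yaw deg -6.081178787190043
```

```bash
cat > g.py <<'E'
from m import *
YAW=np.radians(-6.05);C=np.array([.6985,.0273])
M=np.array([[np.cos(YAW),-np.sin(YAW)],[np.sin(YAW),np.cos(YAW)]])
ROT=(R.from_euler('z',YAW)*R.from_euler('x',np.pi)).as_rotvec()
def P(x,y,z): return np.r_[C+M@[x,y],z]
def rel(W):
    q,c,s,a=rect(W,.064,.085,(.58,.80,-.12,.165))
    print("rack",c,s,a)
def st():
    s=manip.state();print("t",round(s["clock"],2),"tcp rack",((np.array(s["tool_pos"])[:2]-C)@M).round(4),s["tool_pos"][2].round(4),"F",s["contact_force"].round(2),"w",round(s["gripper_width"],4));return s
E
python3 - <<'E'
from g import *
for x,z in ((-.27,.15),(-.27,.024),(-.07,.024)): print(inverse_kinematics(P(x,.006,z),ROT))
manip.move_pose(P(-.27,.006,.15),ROT);st()
manip.move_linear(P(-.27,.006,.024),rate=.1);st()
f0=manip.state()["contact_force"].copy()
x=-.243
while x<-.215:
    manip.move_linear(P(x,.006,.024),rate=.04);s=manip.state()
    d=(s["contact_force"]-f0)[:2]@M
    if d[0]<-.5: print("contact");break
    x+=.002
st()
c=cams.capture("scene");cv2.imwrite("pics/s1.png",c["image"]);W=cloud(c)
q,cc,s,a=rect(W,.025,.046,(.46,.625,-.06,.16));print(cc,s,a)
E
```

```text
[ 8.50937719e-02 -1.24526127e-01  2.18904975e+00 -4.44089210e-16
  1.07706903e+00  1.76148252e+00]
[ 8.50937719e-02  6.27752285e-02  2.28634249e+00 -4.44089210e-16
  7.92474935e-01  1.76148252e+00]
[ 2.49923938e-02  3.89304727e-01  1.87086661e+00 -4.44089210e-16
  8.81421316e-01  1.70138114e+00]
t 2.64 tcp rack [-0.2695  0.0056] 0.1502 F [-0.37 -0.38  0.11] w 0.0882
t 4.05 tcp rack [-0.2693  0.0061] 0.0246 F [ 0.39 -0.77 -0.38] w 0.0886
contact
t 4.88 tcp rack [-0.2433  0.0059] 0.0238 F [-0.51 -0.14 -0.17] w 0.088
[0.529  0.0528] [0.151  0.1466] 82.84
```

View pics/s1.png

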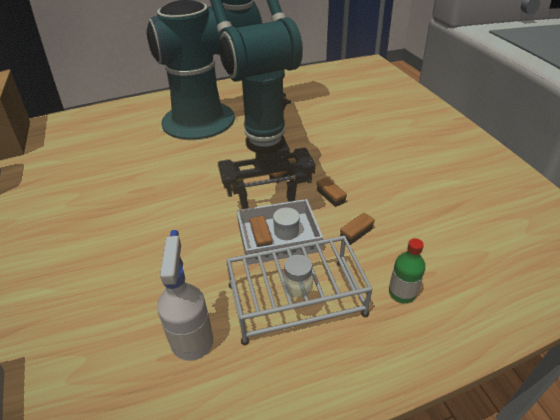

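The fingers, at about (243,190) and (292,188), are square behind the tray's near wall and not touching it yet; the force "contact" was noise. I'll push to about 25 mm short and then measure.

Run:
```python
from g import *
manip.move_linear(P(-.2,.006,.024),rate=.04);st()
manip.move_linear(P(-.1,.006,.024),rate=.05);st()
for n in ("scene","top"):
    c=cams.capture(n);W=cloud(c)
    if n=="scene": cv2.imwrite("pics/s2.png",c["image"][130:370,140:440].repeat(2,0).repeat(2,1))
    L=(W[...,:2]-C)@M
    m=(W[...,2]>.028)&(W[...,2]<.05)&(L[...,0]<.03)&(L[...,0]>-.12)&(abs(L[...,1])<.1)
    q=L[m]; print(n,len(q),q.min(0).round(4),q.max(0).round(4))
    rel(W)
```

```text
t 6.15 tcp rack [-0.1996  0.006 ] 0.0242 F [-0.92  0.57 -0.51] w 0.0882
t 8.3 tcp rack [-0.1001  0.006 ] 0.024 F [-2.83  0.02  0.37] w 0.0885
scene 1363 [-0.1087 -0.0667] [0.03  0.085]
rack [0.6801 0.0293] [0.2193 0.174 ] 84.54
top 19 [-0.099  -0.0399] [-0.0698 -0.028 ]
rack [0.6788 0.0295] [0.2188 0.1685] 83.79
```

View pics/s2.png

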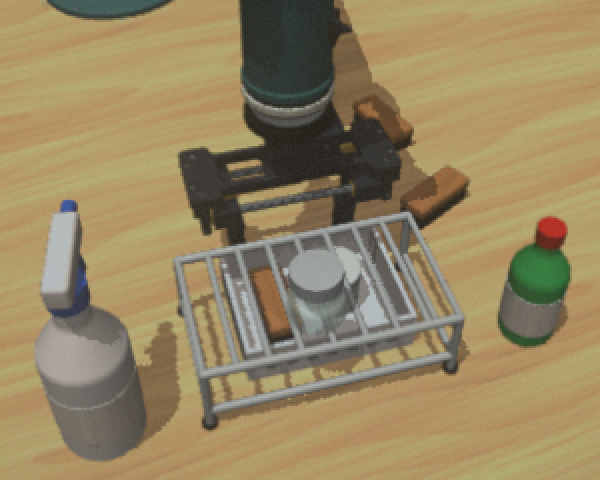

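Pixels in this 2x crop: the tray is between the legs with its far side at about (245–415, 320–375), the tin at (345,265) is upright, the brush is at (270,300), and the jar has not moved. I'll measure the far rim against the rack in the same camera.

```bash
cat > far.py <<'E'
from g import *
def far(k=4):
    for _ in range(k):
        W=cloud(cams.capture("scene"));Cs=np.array([.7006,.0272])
        L=(W[...,:2]-Cs)@M
        m=(W[...,2]>.036)&(W[...,2]<.045)&(L[...,0]<.056)&(L[...,0]>-.06)&(abs(L[...,1])<.098)
        q=L[m].astype(np.float32)
        ys=[];xs=[]
        for y in np.arange(-.066,.085,.01):
            b=q[abs(q[:,1]-y)<.005]
            if len(b)>3: ys.append(y);xs.append(np.percentile(b[:,0],95))
        p=np.polyfit(ys,xs,1);r=np.array(xs)-np.polyval(p,ys);g=abs(r)<.004
        p=np.polyfit(np.array(ys)[g],np.array(xs)[g],1)
        print("far edge at y=.01: %.4f slope %.3f"%(np.polyval(p,.01),p[0]),"y range",np.percentile(q[:,1],[.5,99.5]).round(4),"n",len(q))
    print(np.round(xs,3))
E
python3 -c "
from far import *
far(2)"
```

```text
far edge at y=.01: 0.0282 slope -0.001 y range [-0.0663  0.0843] n 392
far edge at y=.01: 0.0284 slope 0.003 y range [-0.0664  0.0845] n 405
[0.025 0.029 0.028 0.029 0.029 0.028 0.029 0.03  0.029 0.029 0.029 0.028
 0.03  0.029 0.029 0.025]
```

Run:
```python
from far import *
manip.move_linear(P(-.0742,.006,.024),rate=.03);s=st()
far(2)
manip.move_linear(P(-.13,.006,.024),rate=.06);st()
manip.move_linear(P(-.15,.006,.2),rate=.15);st()
manip.move_linear(P(-.25,.006,.25),rate=.2);far(2)
c=cams.capture("scene");cv2.imwrite("pics/s3.png",c["image"][130:370,140:440].repeat(2,0).repeat(2,1))
c=cams.capture("top");cv2.imwrite("pics/t3.png",cv2.resize(c["image"][90:240,170:400],None,fx=3,fy=3,interpolation=2))
```

```text
t 9.51 tcp rack [-0.0754  0.006 ] 0.0239 F [-7.14  1.06  4.26] w 0.0882
far edge at y=.01: 0.0530 slope 0.007 y range [-0.0663  0.0844] n 560
far edge at y=.01: 0.0529 slope 0.004 y range [-0.0663  0.0845] n 570
[0.051 0.054 0.053 0.053 0.053 0.053 0.053 0.052 0.053 0.053 0.053 0.053
 0.053 0.053 0.053 0.047]
t 10.69 tcp rack [-0.1295  0.006 ] 0.0242 F [-0.4  -0.69 -0.44] w 0.0883
t 12.03 tcp rack [-0.1507  0.0058] 0.1988 F [-0.13 -0.2   0.23] w 0.0883
far edge at y=.01: 0.0526 slope -0.001 y range [-0.0664  0.0848] n 547
far edge at y=.01: 0.0526 slope -0.003 y range [-0.0664  0.0847] n 566
[0.05  0.053 0.053 0.053 0.053 0.052 0.053 0.053 0.053 0.053 0.053 0.053
 0.053 0.053 0.053 0.049]
```

View pics/s3.png

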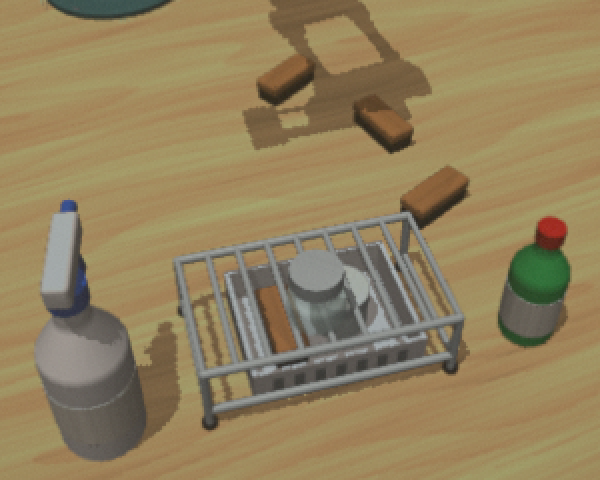

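View pics/t3.png

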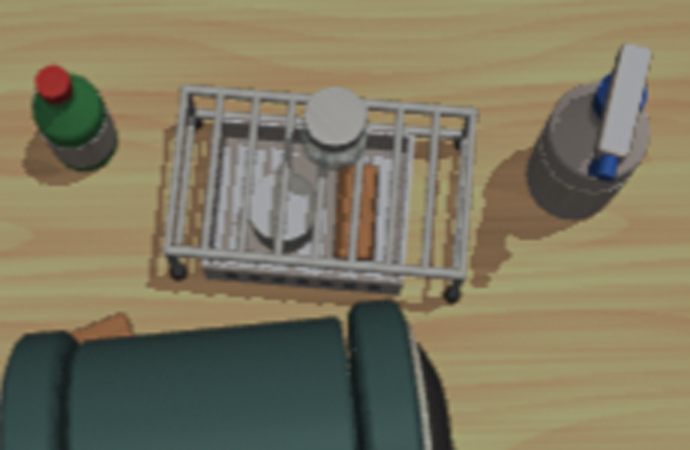

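Both views show the tray square between the legs. Its near wall lies under the front bar (top crop (205–400, 255–290)), the tin stands at (280,205), the brush lies at (358,210), and the jar and bottles have not moved. The gripper is clear of everything. By the far-edge measurement the near side is within about 1 mm of flush, so I'm handing in.

```bash
python3 -c "
from h import *
manip.dwell(.3);print(order.close_job())"
```

```text
the job is handed in; nothing more can be done
None
```

The tray, with the tin standing and the brush in it, is under the shelf, square and flush with the front edge to within about 1 mm by camera; the gripper is clear and the job is handed in, though no verdict was returned.

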